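# Test a batch of lock cassettes on the keyed tester

### The job

Lay every lock cassette from the cork mat into the aluminium test nest, one to a bay, and press each down fully home until its case is flush. Then run the test by pressing the console keys fully down one at a time, letting each spring back, in this order: round, square, round again, long bar. Finally take the cassettes out and lay them in a neat row on the grey tray, one upright and square inside each white outline you use, leaving the other things on the bench where they are.

Things in the scene. Friction and masses are not known exactly. Their poses are not given: they have to be found in the camera images.
- cassette0: lock cassette: black plastic case 100 (x) x 64 (y) x 24 mm with a steel latch block 50 (x) x 26 (y) x 32 mm standing on the middle of its top (top of block 56 mm above the underside); the block is the part to grip, across its 26 mm. Symmetrical enough that either way round is right. 0.3 kg. Origin: centre of the underside; z up out of the block. Some of the three may be absent.
- cassette1: lock cassette: black plastic case 100 (x) x 64 (y) x 24 mm with a steel latch block 50 (x) x 26 (y) x 32 mm standing on the middle of its top (top of block 56 mm above the underside); the block is the part to grip, across its 26 mm. Symmetrical enough that either way round is right. 0.3 kg. Origin: centre of the underside; z up out of the block. Some of the three may be absent.
- cassette2: lock cassette: black plastic case 100 (x) x 64 (y) x 24 mm with a steel latch block 50 (x) x 26 (y) x 32 mm standing on the middle of its top (top of block 56 mm above the underside); the block is the part to grip, across its 26 mm. Symmetrical enough that either way round is right. 0.3 kg. Origin: centre of the underside; z up out of the block. Some of the three may be absent.
- nest: fixed aluminium test nest, 135 (x) x 267 (y) x 36 mm high; three open bays in a row along y, 84 mm apart, each 105 (x) x 69 (y) mm. In each a brass contact plate on a stiff vertical slide starts 8 mm up, so a cassette laid in stands 8 mm proud until pushed down with 5 to 8 N; the plate then stays down, case top flush with the nest top. Origin: centre of underside.
- bay0 (a point): bay 1 of 3 of the nest: where the origin of a cassette lies when it is fully home, 12 mm above the table, 24 mm below the nest's top face; axes as the nest (a cassette's x lies along the bay's x)
- bay1 (a point): bay 2 of 3 of the nest: where the origin of a cassette lies when it is fully home, 12 mm above the table, 24 mm below the nest's top face; axes as the nest (a cassette's x lies along the bay's x)
- bay2 (a point): bay 3 of 3 of the nest: where the origin of a cassette lies when it is fully home, 12 mm above the table, 24 mm below the nest's top face; axes as the nest (a cassette's x lies along the bay's x)
- round_top (a point): centre of the top of the round key, 32 mm across, when it is up (74 mm above the table), one of three key units in a row, 66 mm apart and in an order that varies, on the fixed steel tester console (120 x 230 mm, 50 mm high) beyond the nest; axes as the console (its y along the row); this point is fixed and does not go down with the key
- key_round (a joint): travel of the round key, 32 mm across: 0 up, 0.006 m fully down; springs back; 5 N holds it fully down
- square_top (a point): centre of the top of the square key, 32 x 32 mm, when it is up (74 mm above the table), one of three key units in a row, 66 mm apart and in an order that varies, on the fixed steel tester console (120 x 230 mm, 50 mm high) beyond the nest; axes as the console (its y along the row); this point is fixed and does not go down with the key
- key_square (a joint): travel of the square key, 32 x 32 mm: 0 up, 0.006 m fully down; springs back; 5 N holds it fully down
- long_top (a point): centre of the top of the long bar key, 56 (console x) x 18 mm, when it is up (74 mm above the table), one of three key units in a row, 66 mm apart and in an order that varies, on the fixed steel tester console (120 x 230 mm, 50 mm high) beyond the nest; axes as the console (its y along the row); this point is fixed and does not go down with the key
- key_long (a joint): travel of the long bar key, 56 (console x) x 18 mm: 0 up, 0.006 m fully down; springs back; 5 N holds it fully down
- console: fixed steel tester console beyond the nest, 120 (x) x 230 (y) x 50 mm high, with the three key units in a row along its y; origin: centre of the underside
- tray: grey finished-work tray fixed to the table, 296 (x) x 156 (y) mm outside, floor 4 mm above the table, rim 12 mm high, with three white printed outlines 80 (x) x 116 (y) mm side by side along its x; origin: centre of the underside
- slot0 (a point): centre of outline 1 of 3 on the tray's floor (4 mm above the table); a cassette lies with its 100 mm length along the tray's y
- slot1 (a point): centre of outline 2 of 3 on the tray's floor (4 mm above the table); a cassette lies with its 100 mm length along the tray's y
- slot2 (a point): centre of outline 3 of 3 on the tray's floor (4 mm above the table); a cassette lies with its 100 mm length along the tray's y
- mat: brown cork mat fixed to the table, 320 (x) x 190 (y) x 3 mm, on which the incoming cassettes lie; origin: centre of the underside. It lies on one side of the robot and the tray on the other, either way.
- screwdriver: screwdriver lying at the far edge of the table; loose, not part of the job, leave alone
- tape: upright-axis tape core, 90 mm across, 22 mm high, lying flat near the robot on its left; loose, not part of the job, leave alone
- barrel: spare lock barrel, 42 mm across, 58 mm tall, standing near the robot on its right; loose, not part of the job, leave alone
- wrench: wrench lying at the far edge of the table; loose, not part of the job, leave alone
Things that resemble listed ones, but are neither listed nor needed, are in the scene too. Leave any green or orange look-alike of the cassette1 alone.

How it is judged:
On the way, in this order (a step that is already met when the one before it is completed fails the run):
1. every cassette present is pressed fully home in a bay of the nest (((horizontal distance between cassette0 and bay0 below 0.007 m and z of cassette0 in the frame of bay0 below 0.003 m) or (horizontal distance between cassette0 and bay1 below 0.007 m and z of cassette0 in the frame of bay1 below 0.003 m) or (horizontal distance between cassette0 and bay2 below 0.007 m and z of cassette0 in the frame of bay2 below 0.003 m)) and angle between each of cassette0, cassette1, cassette2's own z axis and vertical below 0.08 rad and ((horizontal distance between cassette1 and bay0 below 0.007 m and z of cassette1 in the frame of bay0 below 0.003 m) or (horizontal distance between cassette1 and bay1 below 0.007 m and z of cassette1 in the frame of bay1 below 0.003 m) or (horizontal distance between cassette1 and bay2 below 0.007 m and z of cassette1 in the frame of bay2 below 0.003 m)) and ((horizontal distance between cassette2 and bay0 below 0.007 m and z of cassette2 in the frame of bay0 below 0.003 m) or (horizontal distance between cassette2 and bay1 below 0.007 m and z of cassette2 in the frame of bay1 below 0.003 m) or (horizontal distance between cassette2 and bay2 below 0.007 m and z of cassette2 in the frame of bay2 below 0.003 m))), for 0.2 s.
2. press 1 of 4: the round key is pressed down (over 4.5 mm) with the other keys up and every cassette still home (all of step 1 and value of joint key_round above 0.0045 m and value of joint each of key_square, key_long below 0.0015 m), for 0.05 s.
3. press 2 of 4: the square key is pressed down (over 4.5 mm) with the other keys up and every cassette still home (all of step 1 and value of joint key_square above 0.0045 m and value of joint each of key_round, key_long below 0.0015 m), for 0.05 s.
4. press 3 of 4: the round key is pressed down (over 4.5 mm) with the other keys up and every cassette still home (all of step 2), for 0.05 s.
5. press 4 of 4: the long bar key is pressed down (over 4.5 mm) with the other keys up and every cassette still home (all of step 1 and value of joint key_long above 0.0045 m and value of joint each of key_round, key_square below 0.0015 m), for 0.05 s.
At the end, for the whole second after the job is handed in: Every cassette present lies at rest flat and upright on the tray's floor (tilt under 0.08 rad), its centre within 12 mm of the centre of one of the outlines, its length within 0.2 rad of the tray's y; all keys are up ((horizontal distance between cassette0 and slot0 below 0.012 m or horizontal distance between cassette0 and slot1 below 0.012 m or horizontal distance between cassette0 and slot2 below 0.012 m) and angle between the x axis of each of cassette0, cassette1, cassette2 and the y axis of tray, either way round below 0.2 rad and angle between each of cassette0, cassette1, cassette2's own z axis and vertical below 0.08 rad and z of each of cassette0, cassette1, cassette2 in the frame of tray below 0.008 m and linear speed of each of cassette0, cassette1, cassette2 below 0.02 m/s and (horizontal distance between cassette1 and slot0 below 0.012 m or horizontal distance between cassette1 and slot1 below 0.012 m or horizontal distance between cassette1 and slot2 below 0.012 m) and (horizontal distance between cassette2 and slot0 below 0.012 m or horizontal distance between cassette2 and slot1 below 0.012 m or horizontal distance between cassette2 and slot2 below 0.012 m) and value of joint each of key_round, key_square, key_long below 0.0015 m); the robot touches nothing.
It fails at once if two keys are down at the same time (value of joint each of key_round, key_square above 0.003 m or value of joint each of key_round, key_long above 0.003 m or value of joint each of key_square, key_long above 0.003 m).
It fails at once if a bystander is shifted by more than 40 mm (distance of any of screwdriver, tape, barrel, wrench from where it was at the start of the episode above 0.04 m).
Of cassette0, cassette1, cassette2 only 2 to 3 are there at a start; the rules pass over those that are not, and their reading is None.
At some moment in a run one of cassette0, cassette1, cassette2 may be knocked a few centimetres aside while the robot is not near it.
Once in a run the grip may slacken for a moment while it holds something.
It also fails if it takes over 210 s, if anything falls off the work surface, if the arm or the gripper's body presses on something with over 40 N, if the wrist force passes 120 N, or if a joint passes its speed limit or range.

### The arm

A 6-joint arm with a two-finger parallel gripper is mounted at the origin on the work surface. World frame = base frame: x ahead of the robot, y to its left, z up, the work surface at z = 0. Lengths are in m, angles in rad, forces in N, time in s.
With the tool pointing down it reaches from about 0.425 to 0.95 m from the base axis. Payload 14.7 kg.
Tool frame: the origin (TCP) lies at the very end of the fingers, on their centre line; the grasp point (between the pads) lies 19 mm behind it (bot.pinch_z is the distance from the TCP to the grasp point, in m); z points along the fingers, y is the line along which they close (so a half turn about z gives the same grasp; the last joint's range is limited). The gripper opens to 85 mm and grips with 20 to 120 N. Pads are 22 mm wide; open, the fingers measure 114 mm over their backs; the gripper's body (76 mm by 85 mm) begins 54 mm behind the grasp point. The pads swing forward as they close: fully open they stand 13 mm farther back than shut.
Start: joints at [-1.183, 0.48, 1.596, -0, 1.065, -0.047], TCP at [0.274, -0.59, 0.231] pointing down, gripper open.
Joint ranges: [-2.75, 2.75], [-0.82, 2.05], [0.23, 2.67], [-1.56, 4.7], [0.09, 2.69], [-2.92, 2.92]. Speed limits (rad/s): [1.89, 1.89, 2.39, 3.01, 3.01, 3.01].

### API

Orientations are given as a unit quaternion [x, y, z, w].
In Python, from plant import bot, eyes gives the robot as it stands.
- The arm moves only by the tool jog_arm, never from a script. Its argument "targets" is a list of rows, each a list of 7 numbers: the turn, a rotation vector about the tool's x, y, z in rad, then the shift along the tool's x, y, z in m, then the opening, from 0 (shut) to 1 (fully open). In form: [[rx, ry, rz, x, y, z, claw], ...]. A call has 1 to 20 rows; each row shifts and turns the commanded pose from where the row before left it, along the tool's axes as they then stand; what a row does not reach is not made up. A row lasts 1/8 s, in which the tool goes at most 62.5 mm and 10.7 degrees, less where a joint would pass 70% of its speed; a pose out of reach is approached as far as the arm can. A call is refused whole if a number of a shift passes 0.0625 or a number of a turn 0.188, either way. A call with a gripper value outside its range is refused whole. The fingers move at their own pace and stop on an object; "newtons" is the grip in N (left out, the last holds). Time passes only in rows, so rows that do not move let the fingers close. It gives the time, the measured TCP pose, the force, the opening and the grip force at its end, in the units of the state.
- bot.get_state(): the state, without advancing time (a new reading comes with each control period).
- eyes.camera(name): name is "scene" or "top"; returns a dict with "img" (384x512x3 uint8, blue, green, red), "range_z" (384x512 float32, m along the optical axis (not along the pixel's ray), 0 where there is no reading), "vfov" (degrees; the focal length in pixels is half the picture's height over the tangent of half this angle, whatever the lens; pixels are square), "cx", "cy" (the principal point, pixels), "view" (4x4, takes a point from world to camera coordinates). Camera axes: x right, y down, z forward; pixel columns grow to the right and rows downward; lengths in m; the calibration is good to about 2 mm. A picture is of the moment at which its call begins.
- bot.hand_in(): hands the job in; it is judged then, once.
The state is a dict: "clock": time; "joint_positions": joint angles; "qvel": joint speeds; "joint_efforts": joint torques, N m; "eef_pos": TCP position; "orientation": TCP orientation; "force": force on the tool from outside, world axes, zero at the start; "ft_torque": the same for the moment, N m; "grip_width": opening from 0.0 (shut) to 1.0 (fully open); "gripper_force": force on a finger pad.
Only numpy, scipy, OpenCV 4.12 (cv2) and the standard library are available. Lean on these libraries where they do the work, as an engineer would, in place of code of your own. Each camera call takes 0.05 s, during which the arm holds its last target. There are 200 camera calls.

## Working session

There is one attempt and no reset: what is moved stays moved. The work goes in short steps, Python scripts to look and compute and a tool call to move; the robot and the scene stay as the last step left them, time stands still between calls to the robot, and variables do not carry over. Pictures are saved under pics/ and viewed, at most 14 in all, crops included, and the job is handed in when it is done.

Besides the shell and the picture viewer there is one more tool, called after "Emit:" as name(argument=value, ...), one argument or row to a line, values as JSON. jog_arm: Moves the arm, as the interface text tells. Its arguments: {"type":"object","properties":{"targets":{"type":"array"},"newtons":{"type":"number"}},"required":["targets"]}

```bash
mkdir -p pics; ls
python3 - <<'E'
from plant import bot, eyes
import cv2,numpy as np
s=bot.get_state();print({k:np.round(v,3).tolist() for k,v in s.items()}, bot.pinch_z)
for n in("scene","top"):
    c=eyes.camera(n);cv2.imwrite(f"pics/{n}0.png",c["img"]);print(n,c["vfov"],c["cx"],c["cy"],np.round(c["view"],4).tolist())
    np.savez(f"{n}0.npz",**c)
E
```

```text
pics
{'clock': 0.0, 'joint_positions': [-1.183, 0.481, 1.597, -0.0, 1.065, -0.047], 'qvel': [0.002, 0.002, 0.001, -0.0, 0.002, 0.002], 'joint_efforts': [0.001, -95.063, -43.018, -0.0, 0.012, -0.0], 'eef_pos': [0.274, -0.589, 0.231], 'orientation': [0.976, 0.216, -0.0, -0.001], 'force': [0.333, 0.39, 0.949], 'ft_torque': [0.003, 0.019, 0.003], 'gripper_force': 0.0, 'grip_width': 0.998} 0.0187
scene 56.5366354645088 254.44777968183865 192.30234089532874 [[0.8092, 0.5874, 0.0122, -0.3553], [0.4088, -0.5481, -0.7297, -0.2351], [-0.4219, 0.5955, -0.6837, 1.4799], [0.0, 0.0, 0.0, 1.0]]
top 47.36486739535481 257.8751695722968 196.61388566427527 [[-0.0015, -0.9998, 0.0195, -0.1619], [-0.9963, -0.0002, -0.0864, 0.5077], [0.0864, -0.0196, -0.9961, 1.4943], [0.0, 0.0, 0.0, 1.0]]
```

View pics/top0.png

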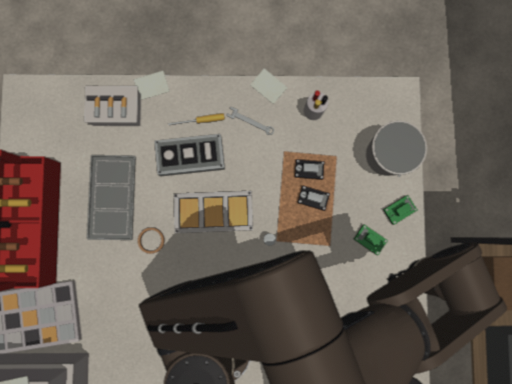

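View pics/scene0.png

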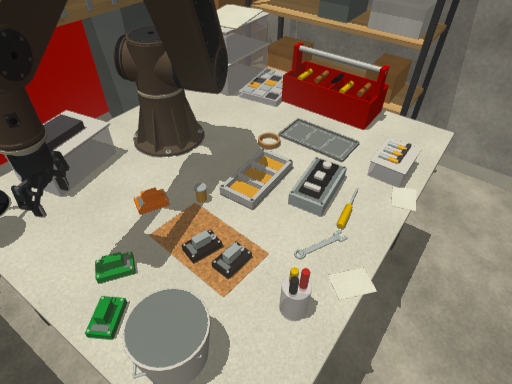

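The top view shows two black cassettes on the mat at about (309,169) and (313,198), the nest at (213,211), and the console at (189,154). From left to right the console keys are round, square and long bar. The tray is at (112,196). The scene view shows the whole mat with only those two cassettes; the green and orange look-alikes lie off the mat.

```bash
cat > h.py <<'E'
import numpy as np,cv2
def cloud(c):
    z=c["range_z"];h,w=z.shape;f=h/2/np.tan(np.radians(float(c["vfov"]))/2)
    v,u=np.mgrid[:h,:w];P=np.stack([(u-c["cx"])/f*z,(v-c["cy"])/f*z,z],-1)
    V=np.asarray(c["view"]);W=(P-V[:3,3])@V[:3,:3]
    W[z<=0]=np.nan;return W
def proj(c,p):
    V=np.asarray(c["view"]);q=V[:3,:3]@np.asarray(p)+V[:3,3];f=192/np.tan(np.radians(float(c["vfov"]))/2)
    return q[0]/q[2]*f+c["cx"],q[1]/q[2]*f+c["cy"]
def rect(W,lo,hi,box,label):
    m=(W[...,2]>lo)&(W[...,2]<hi)&(W[...,0]>box[0])&(W[...,0]<box[1])&(W[...,1]>box[2])&(W[...,1]<box[3])
    n,L,S,C=cv2.connectedComponentsWithStats(m.astype(np.uint8),connectivity=8)
    for i in range(1,n):
        if S[i,4]<25: continue
        p=W[L==i];(cx,cy),(a,b),t=cv2.minAreaRect((p[:,:2]*1000).astype(np.float32))
        if a<b:a,b,t=b,a,t+90
        print(label,"px",C[i].round(),"n",S[i,4],"c",round(cx,1),round(cy,1),"size",round(a),round(b),"ang of long",round((t+90)%180-90,1),"zmed",np.median(p[:,2]).round(4))
E
python3 - <<'E'
from h import *
for n in("top","scene"):
    c=dict(np.load(n+"0.npz"));W=cloud(c);print(n)
    if n=="top":
        for p in [(309,169),(313,198),(213,211),(189,154),(112,196),(300,230),(169,155),(189,153),(208,151),(189,211),(230,100)]:print(p,W[p[1],p[0]].round(4))
    B=(.3,.8,-.7,-.2)
    rect(W,.045,.08,B,"block");rect(W,.018,.08,B,"case")
    rect(W,.028,.05,(.35,.65,-.2,.25),"nest");rect(W,.044,.085,(.55,.9,-.15,.3),"console");rect(W,.066,.085,(.5,.9,-.15,.3),"keys")
    rect(W,.008,.02,(.3,.8,.2,.6),"tray")
E
```

```text
top
(309, 169) [ 0.5999 -0.3368  0.0538]
(313, 198) [ 0.4994 -0.3478  0.0646]
(213, 211) [ 0.4577 -0.0072  0.0234]
(189, 154) [0.6485 0.0716 0.0676]
(112, 196) [ 0.5119  0.3489 -0.0032]
(300, 230) [ 3.922e-01 -3.101e-01  3.000e-04]
(169, 155) [0.6444 0.1385 0.0703]
(189, 153) [0.6514 0.0713 0.0701]
(208, 151) [0.6571 0.0067 0.0767]
(189, 211) [0.4581 0.0762 0.0175]
(230, 100) [ 0.8582 -0.063  -0.0027]
block px [314. 114.] n 45 c 790.1 -356.5 size 56 14 ang of long 86.0 zmed 0.0636
block px [373. 162.] n 70 c 628.0 -558.2 size 122 29 ang of long 27.2 zmed 0.0628
block px [310. 167.] n 121 c 605.9 -340.4 size 49 28 ang of long 85.8 zmed 0.0589
block px [314. 197.] n 119 c 504.5 -354.4 size 50 27 ang of long 74.3 zmed 0.0587
block px [403. 209.] n 119 c 463.6 -658.0 size 50 26 ang of long -58.2 zmed 0.0557
block px [272. 239.] n 53 c 361.5 -210.6 size 40 17 ang of long -0.2 zmed 0.0585
block px [373. 239.] n 123 c 359.5 -550.7 size 51 27 ang of long 56.9 zmed 0.0555
case px [313. 115.] n 80 c 790.1 -356.5 size 56 14 ang of long 86.0 zmed 0.0528
case px [373. 162.] n 129 c 628.1 -566.1 s
[... 3234 characters left out ...]
164.] n 51 c 647.9 140.0 size 31 28 ang of long -64.8 zmed 0.0721
keys px [320. 175.] n 70 c 654.9 72.7 size 34 31 ang of long -84.0 zmed 0.0724
keys px [312. 186.] n 84 c 661.9 8.4 size 54 21 ang of long 4.2 zmed 0.072
tray px [333. 116.] n 181 c 471.7 528.8 size 338 64 ang of long 10.1 zmed 0.0136
tray px [291. 133.] n 78 c 392.7 317.1 size 198 97 ang of long -50.8 zmed 0.0105
tray px [323. 128.] n 70 c 488.8 421.4 size 220 15 ang of long -0.6 zmed 0.0112
tray px [271. 137.] n 58 c 360.9 223.7 size 92 41 ang of long -1.6 zmed 0.0152
tray px [337. 150.] n 117 c 579.7 344.5 size 162 157 ang of long 89.3 zmed 0.0108
tray px [373. 174.] n 29 c 781.0 254.1 size 37 7 ang of long -3.1 zmed 0.0143
```

Both views agree to about 2 mm, and the heights match the text: block top 58 mm, nest top 35–36 mm, keys 73 mm. Next is a small planner that prints the tool-axis deltas.

```bash
cat > pl.py <<'E'
import sys,numpy as np
from scipy.spatial.transform import Rotation as R
def plan(p,q,x,y,z,yaw):
    M=R.from_quat(q).as_matrix();th=np.arctan2(M[1,0],M[0,0])
    d=(np.radians(yaw)-th+np.pi)%(2*np.pi)-np.pi
    t=np.radians(yaw);ax=np.array([[np.cos(t),np.sin(t),0],[np.sin(t),-np.cos(t),0],[0,0,-1]])
    print("yaw now",np.degrees(th).round(2),"tiltxy",M[:2,2].round(4),"| first rz",(-d).round(4),"then shift mm",(ax@(np.array([x,y,z])-p)*1000).round(1))
if __name__=="__main__":
    from plant import bot
    s=bot.get_state();print("t",s["clock"],"pos",np.round(s["eef_pos"],4),"F",np.round(s["force"],1),"w",round(s["grip_width"],3),"gf",round(s["gripper_force"],1),"q6",round(s["joint_positions"][5],2))
    p,q=s["eef_pos"],s["orientation"]
    for a in sys.argv[1:]:
        plan(p,q,*map(float,a.split(",")))
E
python3 pl.py .5058,-.3553,.15,73.5
python3 - <<'E'
from h import *
for n in("top","scene"):
    c=dict(np.load(n+"0.npz"));W=cloud(c);f=192/np.tan(np.radians(float(c["vfov"]))/2)
    # tray corners: view crop enlarged
    img=c["img"]
    x0,y0,x1,y1=(70,110,260,250) if n=="top" else (210,110,370,230)
    cv2.imwrite(f"pics/{n}crop.png",cv2.resize(img[y0:y1,x0:x1],None,fx=4,fy=4,interpolation=cv2.INTER_CUBIC))
E
```

```text
t 0.1 pos [ 0.2737 -0.5892  0.2307] F [-0.6  0.8 -1.1] w 0.999 gf 0.0 q6 -0.05
yaw now 24.91 tiltxy [-0.0004  0.001 ] | first rz -0.8481 then shift mm [290.2 156.2  80.7]
```

View pics/topcrop.png

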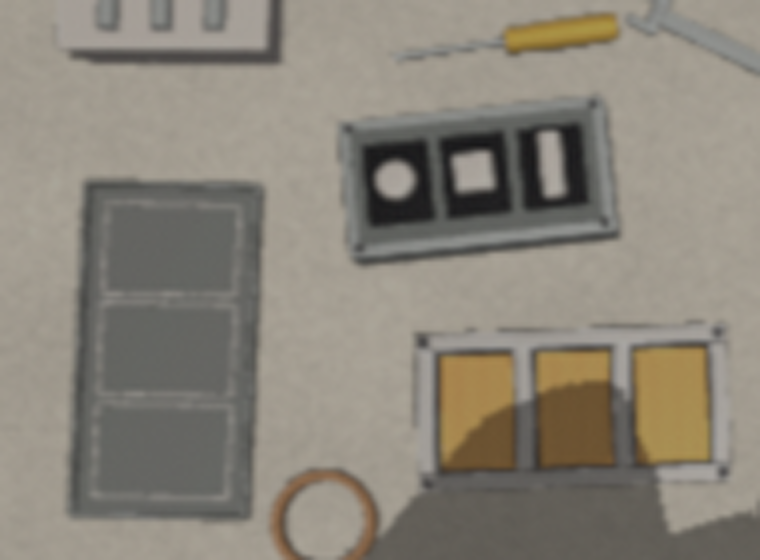

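The crop shows the tray outline corners at about (106,202), (243,205), (229,500) and (90,498), with clear edges on the nest and keys. Moving over the nearer cassette now.

Emit:
jog_arm(
  targets=[
    [0,0,-0.17,0,0,0,1],
    [0,0,-0.17,0,0,0,1],
    [0,0,-0.17,0,0,0,1],
    [0,0,-0.17,0,0,0,1],
    [0,0,-0.168,0,0,0,1],
    [0,0,0,0.0363,0.0195,0,1],
    [0,0,0,0.0363,0.0195,0,1],
    [0,0,0,0.0363,0.0195,0,1],
    [0,0,0,0.0363,0.0195,0,1],
    [0,0,0,0.0363,0.0195,0.01,1],
    [0,0,0,0.0363,0.0195,0.02,1],
    [0,0,0,0.0363,0.0195,0.025,1],
    [0,0,0,0.0363,0.0195,0.025,1],
    [0,0,0,0,0,0,1],
    [0,0,0,0,0,0,1],
  ],
)

```text
clock: 1.98
eef_pos: [0.5058, -0.3554, 0.1512]
orientation: [0.801, 0.599, -0.0, -0.0]
force: [-0.7, -0.5, 0.5]
grip_width: 0.997
gripper_force: 0.0
```

```bash
python3 pl.py .5058,-.3553,.031,73.5
python3 - <<'E'
from h import *
c=dict(np.load("top0.npz"));f=192/np.tan(np.radians(float(c["vfov"]))/2);V=c["view"]
def onz(u,v,z):
    d=V[:3,:3].T@np.array([(u-c["cx"])/f,(v-c["cy"])/f,1]);o=-V[:3,:3].T@V[:3,3];return (o+d*(z-o[2])/d[2])[:2]*1000
off=lambda a:(a[0]/4+70-.375,a[1]/4+110-.375)
for nm,z,pts in(("out",.004,[(106,202),(243,205),(229,500),(90,498)]),("tray",.012,[(85,183),(263,184),(248,518),(68,516)]),("round",.074,[(396,179)]),("sq",.074,[(473,172)]),("long",.074,[(552,164)]),("nest",.036,[(417,335),(722,325),(728,480),(423,487)])):
    P=np.array([onz(*off(a),z) for a in pts]);print(nm,P.round(1).tolist(),P.mean(0).round(1))
E
```

```text
t 1.975 pos [ 0.5058 -0.3554  0.1512] F [-0.7 -0.5  0.5] w 0.997 gf 0.0 q6 -0.37
yaw now 73.54 tiltxy [-0.0004  0.0001] | first rz 0.0006 then shift mm [ 1.000e-01 -0.000e+00  1.202e+02]
out [[637.8, 405.5], [635.3, 285.8], [376.9, 291.8], [378.8, 411.4]] [507.2 348.6]
tray [[653.2, 421.4], [652.6, 266.6], [361.5, 272.9], [363.4, 426.9]] [507.7 346.9]
round [[645.9, 139.1]] [645.9 139.1]
sq [[652.0, 74.6]] [652.   74.6]
long [[659.0, 8.2]] [659.    8.2]
nest [[517.6, 126.1], [526.3, -135.3], [393.3, -140.4], [387.7, 119.0]] [456.2  -7.6]
```

Emit:
jog_arm(
  targets=[
    [0,0,0,0,0,0.025,1],
    [0,0,0,0,0,0.025,1],
    [0,0,0,0,0,0.025,1],
    [0,0,0,0,0,0.02,1],
    [0,0,0,0,0,0.015,1],
    [0,0,0,0,0,0.01,1],
    [0,0,0,0,0,0,1],
    [0,0,0,0,0,0,0],
    [0,0,0,0,0,0,0],
    [0,0,0,0,0,0,0],
    [0,0,0,0,0,0,0],
    [0,0,0,0,0,0,0],
    [0,0,0,0,0,0,0],
    [0,0,0,0,0,0,0],
    [0,0,0,0,0,0,0],
    [0,0,0,0,0,0,0],
  ],
  newtons=60,
)

```text
clock: 3.98
eef_pos: [0.5061, -0.3554, 0.0318]
orientation: [0.801, 0.598, 0.0, 0.0]
force: [-0.3, 1.5, 7.3]
grip_width: 0.29
gripper_force: 60.4
```

Emit:
jog_arm(
  targets=[
    [0,0,0,0,0,-0.005,0],
    [0,0,0,0,0,-0.015,0],
    [0,0,0,0,0,-0.03,0],
    [0,0,0,0,0,-0.04,0],
    [0,0,0,0,0,-0.04,0],
    [0,0,0,0,0,-0.03,0],
    [0,0,0,0,0,-0.01,0],
    [0,0,0,0,0,0,0],
    [0,0,0,0,0,0,0],
  ],
)

```text
clock: 5.1
eef_pos: [0.5052, -0.3549, 0.2]
orientation: [0.801, 0.598, -0.0, -0.001]
force: [-0.0, 0.5, -3.3]
grip_width: 0.292
gripper_force: 59.4
```

```bash
python3 pl.py .4605,-.0909,.09,2.1
```

```text
t 5.1 pos [ 0.5052 -0.3549  0.2   ] F [-0.   0.5 -3.3] w 0.292 gf 59.4 q6 -0.37
yaw now 73.5 tiltxy [-0.0017  0.0013] | first rz 1.2462 then shift mm [ -35.  -265.5  110. ]
```

Emit:
jog_arm(
  targets=[
    [0,0,0.178,0,0,0,0],
    [0,0,0.178,0,0,0,0],
    [0,0,0.178,0,0,0,0],
    [0,0,0.178,0,0,0,0],
    [0,0,0.178,0,0,0,0],
    [0,0,0.178,0,0,0,0],
    [0,0,0.178,0,0,0,0],
    [0,0,0,-0.004,-0.033,0,0],
    [0,0,0,-0.004,-0.033,0,0],
    [0,0,0,-0.004,-0.033,0,0],
    [0,0,0,-0.004,-0.033,0,0],
    [0,0,0,-0.004,-0.033,0,0],
    [0,0,0,-0.005,-0.033,0.02,0],
    [0,0,0,-0.005,-0.033,0.03,0],
    [0,0,0,-0.005,-0.0345,0.03,0],
    [0,0,0,0,0,0.02,0],
    [0,0,0,0,0,0,0],
    [0,0,0,0,0,0,0],
    [0,0,0,0,0,0,0],
  ],
)

```text
clock: 7.48
eef_pos: [0.4616, -0.0918, 0.1019]
orientation: [1.0, 0.018, 0.001, 0.0]
force: [0.3, -0.6, -3.1]
grip_width: 0.291
gripper_force: 59.9
```

```bash
python3 pl.py .4605,-.0909,.09,2.1
python3 - <<'E'
from plant import eyes
from h import *
for n in("top","scene"):
    c=eyes.camera(n);W=cloud(c);np.savez(n+"1.npz",**c);print(n)
    rect(W,.082,.105,(.35,.58,-.17,-.0),"case top")
    rect(W,.028,.045,(.35,.58,-.2,.25),"nest")
    cv2.imwrite(f"pics/{n}1.png",c["img"])
E
```

```text
t 7.475 pos [ 0.4616 -0.0918  0.1019] F [ 0.3 -0.6 -3.1] w 0.291 gf 59.9 q6 1.27
yaw now 2.07 tiltxy [ 0.0011 -0.0003] | first rz -0.0005 then shift mm [-1.1 -0.9 11.9]
top
case top px [232. 223.] n 28 c 415.8 -79.0 size 33 10 ang of long 89.1 zmed 0.0965
nest px [179. 208.] n 273 c 452.4 88.2 size 134 83 ang of long -0.0 zmed 0.0357
nest px [225. 222.] n 29 c 419.2 -49.3 size 20 14 ang of long -0.8 zmed 0.0373
nest px [239. 227.] n 48 c 398.9 -93.8 size 48 14 ang of long 89.8 zmed 0.0356
scene
case top px [245. 176.] n 352 c 464.0 -94.1 size 102 65 ang of long 1.9 zmed 0.0958
nest px [259. 176.] n 757 c 458.0 -8.3 size 272 140 ang of long -87.7 zmed 0.0345
```

View pics/scene1.png

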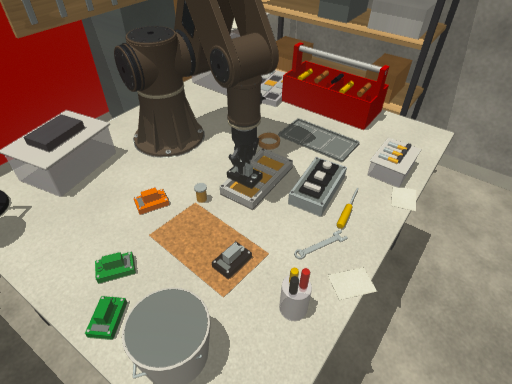

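The scene view shows the cassette held squarely above the near end bay at about (245,176), with the other one still on the mat at (231,258). Comparing cassette and nest in the same camera, I need about (-2.5, +2) mm of correction in world x and y.

Emit:
jog_arm(
  targets=[
    [0,0,0,-0.0025,-0.002,0,0],
    [0,0,0,0,0,0.015,0],
    [0,0,0,0,0,0.015,0],
    [0,0,0,0,0,0.006,0],
    [0,0,0,0,0,0.003,0],
    [0,0,0,0,0,0.003,0],
    [0,0,0,0,0,0,0],
    [0,0,0,0,0,0,0],
  ],
)

```text
clock: 8.57
eef_pos: [0.4587, -0.0895, 0.0595]
orientation: [1.0, 0.018, 0.0, 0.0]
force: [0.1, -0.7, -2.4]
grip_width: 0.292
gripper_force: 60.0
```

```bash
python3 pl.py .4591,-.0898,.04,2.1
```

```text
t 8.575 pos [ 0.4587 -0.0895  0.0595] F [ 0.1 -0.7 -2.4] w 0.292 gf 60.0 q6 1.28
yaw now 2.11 tiltxy [ 0.0003 -0.0001] | first rz 0.0001 then shift mm [ 0.4  0.3 19.5]
```

Emit:
jog_arm(
  targets=[
    [0,0,0,0,0,0.004,0],
    [0,0,0,0,0,0.004,0],
    [0,0,0,0,0,0.003,0],
    [0,0,0,0,0,0.003,0],
    [0,0,0,0,0,0.002,0],
    [0,0,0,0,0,0.002,0],
    [0,0,0,0,0,0.001,0],
    [0,0,0,0,0,0,0],
    [0,0,0,0,0,0,0],
  ],
)

```text
clock: 9.7
eef_pos: [0.4585, -0.0894, 0.0406]
orientation: [1.0, 0.018, 0.0, 0.0]
force: [-4.3, 2.0, 14.1]
grip_width: 0.296
gripper_force: 62.4
```

Emit:
jog_arm(
  targets=[
    [0,0,0,0,0,0,1],
    [0,0,0,0,0,0,1],
    [0,0,0,0,0,0,1],
    [0,0,0,0,0,0,1],
    [0,0,0,0,0,0,1],
    [0,0,0,0,0,0,1],
    [0,0,0,0,0,-0.02,1],
    [0,0,0,0,0,-0.04,1],
    [0,0,0,0,0,-0.05,1],
    [0,0,0,0,0,-0.05,1],
    [0,0,0,0,0.05,0,1],
    [0,0,0,0,0.05,0,1],
    [0,0,0,0,0.05,0,1],
    [0,0,0,0,0.02,0,1],
    [0,0,0,0,0,0,1],
    [0,0,0,0,0,0,1],
  ],
)

```text
clock: 11.7
eef_pos: [0.4645, -0.2581, 0.2001]
orientation: [1.0, 0.019, -0.0, -0.0]
force: [-1.2, 0.3, -0.5]
grip_width: 0.999
gripper_force: 0.0
```

```bash
python3 - <<'E'
from plant import eyes
from h import *
for n in("top","scene"):
    c=eyes.camera(n);W=cloud(c);np.savez(n+"2.npz",**c);print(n)
    rect(W,.05,.09,(.38,.54,-.17,.15),"nest block")
    rect(W,.028,.05,(.38,.54,-.16,.15),"nest+case")
    rect(W,.045,.075,(.5,.7,-.45,-.25),"block A");rect(W,.018,.08,(.5,.7,-.45,-.25),"case A")
    cv2.imwrite(f"pics/{n}2.png",c["img"])
E
python3 pl.py .6055,-.3405,.15,85
```

```text
top
nest block px [236. 210.] n 118 c 458.8 -89.5 size 47 24 ang of long 0.0 zmed 0.0681
nest+case px [217. 211.] n 1632 c 456.0 -6.4 size 267 135 ang of long -87.9 zmed 0.0362
block A px [312. 167.] n 87 c 606.2 -340.0 size 49 28 ang of long 85.9 zmed 0.0593
case A px [313. 166.] n 258 c 609.8 -345.3 size 92 55 ang of long 84.6 zmed 0.0304
scene
nest block px [244. 180.] n 138 c 460.7 -91.3 size 52 29 ang of long 4.2 zmed 0.0653
nest+case px [253. 179.] n 1209 c 457.9 -8.1 size 270 138 ang of long -87.7 zmed 0.0349
block A px [231. 252.] n 189 c 608.1 -342.5 size 51 27 ang of long 85.2 zmed 0.0577
case A px [231. 258.] n 712 c 607.8 -341.8 size 102 65 ang of long 85.7 zmed 0.0276
t 11.8 pos [ 0.4647 -0.258   0.2003] F [-0.3 -0.3  0.4] w 0.999 gf 0.0 q6 0.97
yaw now 2.17 tiltxy [-0.0004  0.0004] | first rz -1.4456 then shift mm [-69.9 147.4  50.3]
```

The first cassette is home: block top at 68 mm. Fetching the second.

Emit:
jog_arm(
  targets=[
    [0,0,-0.181,0,0,0,1],
    [0,0,-0.181,0,0,0,1],
    [0,0,-0.181,0,0,0,1],
    [0,0,-0.181,0,0,0,1],
    [0,0,-0.181,0,0,0,1],
    [0,0,-0.181,0,0,0,1],
    [0,0,-0.181,0,0,0,1],
    [0,0,-0.181,0,0,0,1],
    [0,0,0,-0.017,0.037,0,1],
    [0,0,0,-0.017,0.037,0,1],
    [0,0,0,-0.017,0.037,0.02,1],
    [0,0,0,-0.0185,0.037,0.03,1],
    [0,0,0,0,0,0,1],
    [0,0,0,0,0,0,1],
  ],
)

```text
clock: 13.55
eef_pos: [0.6061, -0.3401, 0.1501]
orientation: [0.737, 0.676, -0.0, -0.001]
force: [-0.1, 0.9, 0.2]
grip_width: 0.994
gripper_force: 0.0
```

```bash
python3 pl.py .6063,-.3401,.032,85.2
```

```text
t 13.55 pos [ 0.6061 -0.3401  0.1501] F [-0.1  0.9  0.2] w 0.994 gf 0.0 q6 -0.47
yaw now 85.13 tiltxy [-0.0009  0.0006] | first rz -0.0013 then shift mm [  0.    0.2 118.1]
```

Emit:
jog_arm(
  targets=[
    [0,0,0,0,0,0.025,1],
    [0,0,0,0,0,0.025,1],
    [0,0,0,0,0,0.025,1],
    [0,0,0,0,0,0.02,1],
    [0,0,0,0,0,0.013,1],
    [0,0,0,0,0,0.01,1],
    [0,0,0,0,0,0,1],
    [0,0,0,0,0,0,0],
    [0,0,0,0,0,0,0],
    [0,0,0,0,0,0,0],
    [0,0,0,0,0,0,0],
    [0,0,0,0,0,0,0],
    [0,0,0,0,0,0,0],
    [0,0,0,0,0,0,0],
    [0,0,0,0,0,0,0],
    [0,0,0,0,0,0,0],
  ],
  newtons=60,
)

```text
clock: 15.55
eef_pos: [0.6066, -0.3415, 0.0328]
orientation: [0.737, 0.676, 0.0, 0.0]
force: [-0.9, 1.1, 5.9]
grip_width: 0.292
gripper_force: 60.5
```

Emit:
jog_arm(
  targets=[
    [0,0,0,0,0,-0.005,0],
    [0,0,0,0,0,-0.015,0],
    [0,0,0,0,0,-0.03,0],
    [0,0,0,0,0,-0.04,0],
    [0,0,0,0,0,-0.04,0],
    [0,0,0,0,0,-0.03,0],
    [0,0,0,0,0,-0.01,0],
    [0,0,0,0,0,0,0],
    [0,0,0,0,0,0,0],
  ],
)

```text
clock: 16.68
eef_pos: [0.6056, -0.3408, 0.2008]
orientation: [0.737, 0.676, -0.0, -0.001]
force: [-0.5, 0.3, -2.3]
grip_width: 0.288
gripper_force: 59.5
```

```bash
python3 pl.py .4542,.0779,.1,2.1
```

```text
t 16.675 pos [ 0.6056 -0.3408  0.2008] F [-0.5  0.3 -2.3] w 0.288 gf 59.5 q6 -0.47
yaw now 85.07 tiltxy [-0.0019  0.0012] | first rz 1.4481 then shift mm [-136.  -424.   100.8]
```

Emit:
jog_arm(
  targets=[
    [0,0,0.181,0,0,0,0],
    [0,0,0.181,0,0,0,0],
    [0,0,0.181,0,0,0,0],
    [0,0,0.181,0,0,0,0],
    [0,0,0.181,0,0,0,0],
    [0,0,0.181,0,0,0,0],
    [0,0,0.181,0,0,0,0],
    [0,0,0.181,0,0,0,0],
    [0,0,0,-0.0137,-0.0424,0,0],
    [0,0,0,-0.0137,-0.0424,0,0],
    [0,0,0,-0.0137,-0.0424,0,0],
    [0,0,0,-0.0137,-0.0424,0,0],
    [0,0,0,-0.0137,-0.0424,0,0],
    [0,0,0,-0.0137,-0.0424,0,0],
    [0,0,0,-0.0137,-0.0424,0,0],
    [0,0,0,-0.0137,-0.0424,0,0],
    [0,0,0,-0.0137,-0.0424,0,0],
    [0,0,0,-0.0137,-0.0424,0,0],
  ],
)

```text
clock: 18.92
eef_pos: [0.4526, 0.0785, 0.2014]
orientation: [1.0, 0.018, -0.001, 0.0]
force: [1.5, -0.5, -2.1]
grip_width: 0.293
gripper_force: 59.7
```

Emit:
jog_arm(
  targets=[
    [0,0,0,0,0,0.03,0],
    [0,0,0,0,0,0.04,0],
    [0,0,0,0,0,0.03,0],
    [0,0,0,0,0,0,0],
    [0,0,0,0,0,0,0],
  ],
)

```text
clock: 19.55
eef_pos: [0.4539, 0.0774, 0.1027]
orientation: [1.0, 0.018, -0.0, -0.0]
force: [0.1, -0.3, -2.5]
grip_width: 0.293
gripper_force: 59.9
```

```bash
python3 - <<'E'
from plant import eyes
from h import *
for n in("top","scene"):
    c=eyes.camera(n);W=cloud(c);print(n)
    rect(W,.082,.105,(.35,.58,0,.17),"case top")
    rect(W,.028,.05,(.35,.54,-.2,.25),"nest")
    rect(W,.05,.08,(.38,.54,-.17,-.03),"nest block")
    cv2.imwrite(f"pics/{n}3.png",c["img"])
E
python3 pl.py .4528,.0779,.061,2.1
```

```text
top
nest px [228. 211.] n 1312 c 457.4 -40.9 size 198 135 ang of long -88.1 zmed 0.0362
nest block px [236. 210.] n 118 c 458.8 -89.4 size 48 24 ang of long 0.2 zmed 0.0681
scene
case top px [272. 150.] n 299 c 456.5 73.1 size 104 66 ang of long 5.5 zmed 0.096
nest px [252. 181.] n 1109 c 457.5 -8.2 size 273 138 ang of long -88.1 zmed 0.0348
nest block px [244. 180.] n 138 c 460.4 -91.7 size 51 31 ang of long 2.0 zmed 0.0653
t 19.65 pos [0.4545 0.0774 0.1033] F [ 0.2 -0.5 -3.6] w 0.293 gf 59.9 q6 1.64
yaw now 2.1 tiltxy [0.0016 0.0002] | first rz 0.0001 then shift mm [-1.7 -0.5 42.3]
```

```bash
python3 -c "
import cv2
a=cv2.imread('pics/scene3.png')[110:220,200:330];b=cv2.imread('pics/top3.png')[150:260,130:260]
cv2.imwrite('pics/s3c.png',cv2.resize(cv2.hconcat([a,b]),None,fx=3,fy=3,interpolation=cv2.INTER_CUBIC))"
```

```text
(no output)
```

View pics/s3c.png

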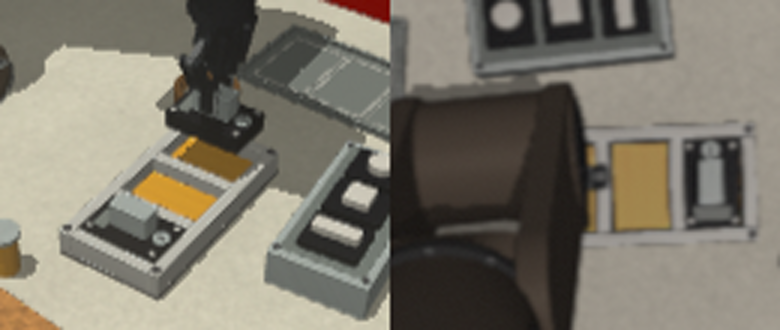

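The scene crop shows the second cassette held level over the far end bay, roughly square, and the first seated flush. I'll enter slowly.

Emit:
jog_arm(
  targets=[
    [0,0,0,-0.0012,-0.0005,0,0],
    [0,0,0,0,0,0.015,0],
    [0,0,0,0,0,0.012,0],
    [0,0,0,0,0,0.006,0],
    [0,0,0,0,0,0.003,0],
    [0,0,0,0,0,0.003,0],
    [0,0,0,0,0,0,0],
    [0,0,0,0,0,0,0],
  ],
)

```text
clock: 20.65
eef_pos: [0.4527, 0.0779, 0.0635]
orientation: [1.0, 0.018, 0.0, -0.0]
force: [0.8, 0.3, -2.6]
grip_width: 0.294
gripper_force: 60.1
```

```bash
python3 pl.py .4528,.0779,.0415,2.1
```

```text
t 20.65 pos [0.4527 0.0779 0.0635] F [ 0.8  0.3 -2.6] w 0.294 gf 60.1 q6 1.64
yaw now 2.11 tiltxy [0.0002 0.    ] | first rz 0.0002 then shift mm [ 0.1 -0.  22. ]
```

Emit:
jog_arm(
  targets=[
    [0,0,0,0,0,0.003,0],
    [0,0,0,0,0,0.003,0],
    [0,0,0,0,0,0.004,0],
    [0,0,0,0,0,0.004,0],
    [0,0,0,0,0,0.003,0],
    [0,0,0,0,0,0.002,0],
    [0,0,0,0,0,0.002,0],
    [0,0,0,0,0,0.001,0],
    [0,0,0,0,0,0,0],
    [0,0,0,0,0,0,0],
  ],
)

```text
clock: 21.9
eef_pos: [0.4526, 0.0779, 0.0416]
orientation: [1.0, 0.018, 0.0, -0.0]
force: [-2.7, -1.1, 13.1]
grip_width: 0.3
gripper_force: 62.4
```

Pressing with 13 N. Next: release, retreat upward and sideways toward the tray, then look.

Emit:
jog_arm(
  targets=[
    [0,0,0,0,0,0,1],
    [0,0,0,0,0,0,1],
    [0,0,0,0,0,0,1],
    [0,0,0,0,0,0,1],
    [0,0,0,0,0,0,1],
    [0,0,0,0,0,0,1],
    [0,0,0,0,0,-0.02,1],
    [0,0,0,0,0,-0.04,1],
    [0,0,0,0,0,-0.05,1],
    [0,0,0,0,0,-0.05,0],
    [0,0,0,0.02,-0.05,0,0],
    [0,0,0,0.02,-0.05,0,0],
    [0,0,0,0.02,-0.05,0,0],
    [0,0,0,0.02,-0.05,0,0],
    [0,0,0,0,0,0,0],
    [0,0,0,0,0,0,0],
  ],
)

```text
clock: 23.9
eef_pos: [0.5245, 0.2804, 0.2009]
orientation: [1.0, 0.019, -0.001, 0.0]
force: [-0.5, -0.5, -0.7]
grip_width: -0.001
gripper_force: 0.0
```

```bash
python3 - <<'E'
from plant import eyes
from h import *
for n in("top","scene"):
    c=eyes.camera(n);W=cloud(c);print(n)
    rect(W,.05,.09,(.38,.54,-.17,.15),"nest block")
    rect(W,.028,.05,(.38,.54,-.16,.15),"nest+case")
    rect(W,.062,.09,(.58,.72,-.05,.2),"keys")
    cv2.imwrite(f"pics/{n}4.png",c["img"])
E
python3 pl.py .6469,.1394,.1,6
```

```text
top
nest block px [236. 210.] n 117 c 458.8 -89.5 size 48 24 ang of long 0.2 zmed 0.0671
nest block px [187. 212.] n 122 c 452.2 77.3 size 47 25 ang of long 0.7 zmed 0.0679
nest+case px [212. 211.] n 2091 c 456.2 -6.0 size 268 135 ang of long -87.9 zmed 0.0364
keys px [207. 151.] n 218 c 658.8 10.3 size 68 55 ang of long 7.3 zmed 0.0669
keys px [188. 153.] n 217 c 652.4 75.7 size 70 55 ang of long 5.6 zmed 0.0673
keys px [169. 155.] n 208 c 645.3 141.7 size 68 55 ang of long 6.6 zmed 0.0661
scene
nest block px [271. 155.] n 113 c 454.4 76.1 size 51 31 ang of long 3.4 zmed 0.0653
nest block px [244. 180.] n 137 c 461.0 -91.1 size 52 27 ang of long 1.3 zmed 0.0658
nest+case px [256. 177.] n 1374 c 457.1 -8.9 size 272 138 ang of long -87.7 zmed 0.0349
keys px [326. 165.] n 75 c 640.0 133.4 size 45 43 ang of long -5.9 zmed 0.0712
keys px [319. 175.] n 100 c 651.1 75.4 size 54 41 ang of long -43.2 zmed 0.0712
keys px [312. 187.] n 128 c 663.4 8.4 size 64 52 ang of long 4.7 zmed 0.0704
t 24.0 pos [0.5247 0.2797 0.2012] F [-0.2 -0.4  0.1] w -0.003 gf 0.0 q6 1.97
yaw now 2.07 tiltxy [-0.0006 -0.0004] | first rz -0.0686 then shift mm [106.9 152.3 101.2]
```

View pics/top4.png

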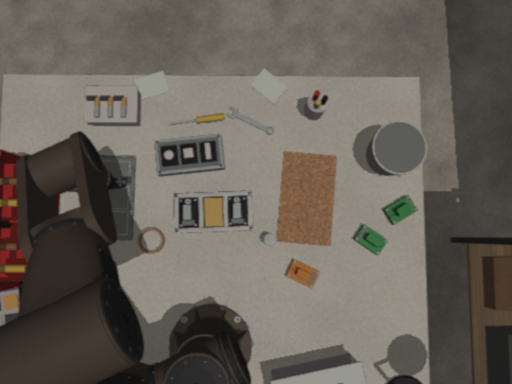

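The top view shows the mat empty, cassettes seated in both end bays at (187,212) and (236,210), and the console unobstructed. All that remains before pressing is the height around the key caps.

```bash
python3 - <<'E'
from h import *
W=cloud(dict(np.load("top0.npz")))
a=np.radians(6.3)
for n,k in(("r",(.646,.1398)),("s",(.6527,.075)),("l",(.6595,.009))):
    d=W[...,:2]-np.array(k);u=d[...,0]*np.cos(a)+d[...,1]*np.sin(a);v=-d[...,0]*np.sin(a)+d[...,1]*np.cos(a)
    for lo,hi in((-.03,-.02),(-.02,-.01),(-.008,.008),(.01,.02),(.02,.03)):
        m=(abs(u)<.006)&(v>lo)&(v<hi);m2=(abs(v)<.006)&(u>lo)&(u<hi)
        print(n,lo,hi,"across y",np.nanmedian(W[m][:,2]).round(4),"across x",np.nanmedian(W[m2][:,2]).round(4))
E
python3 pl.py .646,.1398,.1,6.3
```

```text
r -0.03 -0.02 across y 0.0583 across x 0.0629
r -0.02 -0.01 across y 0.0647 across x 0.0652
r -0.008 0.008 across y 0.0735 across x 0.0737
r 0.01 0.02 across y 0.0745 across x 0.072
r 0.02 0.03 across y 0.0615 across x 0.0618
s -0.03 -0.02 across y 0.0586 across x 0.0624
s -0.02 -0.01 across y 0.0646 across x 0.0687
s -0.008 0.008 across y 0.0744 across x 0.074
s 0.01 0.02 across y 0.0742 across x 0.0748
s 0.02 0.03 across y 0.0609 across x 0.062
l -0.03 -0.02 across y 0.0578 across x 0.0708
l -0.02 -0.01 across y 0.063 across x 0.0745
l -0.008 0.008 across y 0.0735 across x 0.074
l 0.01 0.02 across y 0.0633 across x 0.0746
l 0.02 0.03 across y 0.0621 across x 0.0749
t 24.0 pos [0.5247 0.2797 0.2012] F [-0.2 -0.4  0.1] w -0.003 gf 0.0 q6 1.97
yaw now 2.07 tiltxy [-0.0006 -0.0004] | first rz -0.0738 then shift mm [105.2 152.3 101.2]
```

Emit:
jog_arm(
  targets=[
    [0,0,-0.074,0,0,0,0],
    [0,0,0,0.025,0.038,0,0],
    [0,0,0,0.026,0.038,0,0],
    [0,0,0,0.027,0.038,0.02,0],
    [0,0,0,0.027,0.038,0.04,0],
    [0,0,0,0,0,0.04,0],
    [0,0,0,0,0,0,0],
    [0,0,0,0,0,0,0],
  ],
)

```text
clock: 25.0
eef_pos: [0.6466, 0.1411, 0.1028]
orientation: [0.998, 0.055, 0.0, -0.0]
force: [0.8, 0.5, 0.4]
grip_width: -0.004
gripper_force: 0.0
```

```bash
python3 pl.py .646,.1398,.068,6.3
```

```text
t 25.0 pos [0.6466 0.1411 0.1028] F [0.8 0.5 0.4] w -0.004 gf 0.0 q6 1.63
yaw now 6.34 tiltxy [0.001  0.0002] | first rz 0.0006 then shift mm [-0.7  1.3 34.8]
```

Emit:
jog_arm(
  targets=[
    [0,0,0,-0.0005,0.001,0.015,0],
    [0,0,0,0,0,0.009,0],
    [0,0,0,0,0,0.004,0],
    [0,0,0,0,0,0.003,0],
    [0,0,0,0,0,0.003,0],
    [0,0,0,0,0,0.001,0],
    [0,0,0,0,0,0,0],
    [0,0,0,0,0,0,0],
  ],
)

```text
clock: 26.0
eef_pos: [0.6458, 0.1403, 0.0677]
orientation: [0.998, 0.055, 0.0, -0.0]
force: [-9.5, 0.1, 23.8]
grip_width: 0.002
gripper_force: 11.8
```

Round bottomed at 24 N. Lift and go to the square key.

Emit:
jog_arm(
  targets=[
    [0,0,0,0,0,-0.005,0],
    [0,0,0,0,0,-0.015,0],
    [0,0,0,0,0,-0.015,0],
    [0,0,0,0,0,0,0],
    [0,0,0,0,0.033,0,0],
    [0,0,0,0,0.032,0,0],
    [0,0,0,0,0,0,0],
    [0,0,0,0,0,0,0],
  ],
)

```text
clock: 27.0
eef_pos: [0.653, 0.0757, 0.1011]
orientation: [0.998, 0.055, -0.0, -0.0]
force: [0.1, -0.1, -0.5]
grip_width: -0.003
gripper_force: 0.0
```

```bash
python3 pl.py .6527,.075,.068,6.3
```

```text
t 27.0 pos [0.653  0.0757 0.1011] F [ 0.1 -0.1 -0.5] w -0.003 gf 0.0 q6 1.53
yaw now 6.32 tiltxy [-0.0002  0.0001] | first rz 0.0004 then shift mm [-0.4  0.7 33.1]
```

Emit:
jog_arm(
  targets=[
    [0,0,0,0,0.0005,0.015,0],
    [0,0,0,0,0,0.009,0],
    [0,0,0,0,0,0.004,0],
    [0,0,0,0,0,0.003,0],
    [0,0,0,0,0,0.0025,0],
    [0,0,0,0,0,0,0],
    [0,0,0,0,0,0,0],
  ],
)

```text
clock: 27.88
eef_pos: [0.6531, 0.0752, 0.0681]
orientation: [0.998, 0.055, -0.0, -0.0]
force: [-4.3, 2.4, 4.3]
grip_width: -0.003
gripper_force: 2.4
```

Emit:
jog_arm(
  targets=[
    [0,0,0,0,0,0.0007,0],
    [0,0,0,0,0,0,0],
    [0,0,0,0,0,0,0],
  ],
)

```text
clock: 28.25
eef_pos: [0.6532, 0.0752, 0.0679]
orientation: [0.998, 0.055, 0.0, -0.0]
force: [-6.3, 2.4, 13.4]
grip_width: 0.001
gripper_force: 7.0
```

Emit:
jog_arm(
  targets=[
    [0,0,0,0,0,-0.005,0],
    [0,0,0,0,0,-0.015,0],
    [0,0,0,0,0,-0.014,0],
    [0,0,0,0,0,0,0],
    [0,0,0,0,-0.033,0,0],
    [0,0,0,0,-0.032,0,0],
    [0,0,0,0,0,0,0],
    [0,0,0,0,0,0,0],
  ],
)

```text
clock: 29.25
eef_pos: [0.6459, 0.1394, 0.1009]
orientation: [0.998, 0.056, -0.0, 0.0]
force: [0.1, -0.4, 0.0]
grip_width: 0.001
gripper_force: 0.0
```

```bash
python3 pl.py .646,.1398,.068,6.3
```

```text
t 29.25 pos [0.6459 0.1394 0.1009] F [ 0.1 -0.4  0. ] w 0.001 gf 0.0 q6 1.63
yaw now 6.37 tiltxy [-0.0002 -0.0003] | first rz 0.0013 then shift mm [ 0.1 -0.4 32.9]
```

Square bottomed at 13 N. Now round again, then on to the long bar (66 mm × 2).

Emit:
jog_arm(
  targets=[
    [0,0,0,0,0,0.015,0],
    [0,0,0,0,0,0.009,0],
    [0,0,0,0,0,0.004,0],
    [0,0,0,0,0,0.003,0],
    [0,0,0,0,0,0.003,0],
    [0,0,0,0,0,0,0],
    [0,0,0,0,0,0,0],
  ],
)

```text
clock: 30.12
eef_pos: [0.6459, 0.1395, 0.0679]
orientation: [0.998, 0.055, 0.0, 0.0]
force: [-6.1, -3.2, 12.9]
grip_width: 0.003
gripper_force: 6.6
```

Emit:
jog_arm(
  targets=[
    [0,0,0,0,0,-0.005,0],
    [0,0,0,0,0,-0.015,0],
    [0,0,0,0,0,-0.014,0],
    [0,0,0,0,0,0,0],
    [0,0,0,0,0.033,0,0],
    [0,0,0,0,0.033,0,0],
    [0,0,0,0,0.033,0,0],
    [0,0,0,0,0.032,0,0],
    [0,0,0,0,0,0,0],
    [0,0,0,0,0,0,0],
  ],
)

```text
clock: 31.38
eef_pos: [0.6603, 0.0097, 0.1009]
orientation: [0.998, 0.055, -0.0, -0.0]
force: [0.1, 1.2, 0.2]
grip_width: -0.0
gripper_force: 0.0
```

```bash
python3 pl.py .6595,.009,.068,6.3
```

```text
t 31.375 pos [0.6603 0.0097 0.1009] F [0.1 1.2 0.2] w -0.0 gf 0.0 q6 1.43
yaw now 6.33 tiltxy [-0.0004  0.0002] | first rz 0.0005 then shift mm [-0.8  0.6 32.9]
```

Emit:
jog_arm(
  targets=[
    [0,0,0,0,0.0005,0.015,0],
    [0,0,0,0,0,0.009,0],
    [0,0,0,0,0,0.004,0],
    [0,0,0,0,0,0.003,0],
    [0,0,0,0,0,0.003,0],
    [0,0,0,0,0,0,0],
    [0,0,0,0,0,0,0],
  ],
)

```text
clock: 32.25
eef_pos: [0.6604, 0.0092, 0.0679]
orientation: [0.998, 0.055, 0.0, -0.0]
force: [-6.0, 1.5, 14.0]
grip_width: -0.002
gripper_force: 6.6
```

Emit:
jog_arm(
  targets=[
    [0,0,0,0,0,-0.005,0],
    [0,0,0,0,0,-0.015,0],
    [0,0,0,0,0,-0.03,0],
    [0,0,0,0,0,-0.04,0],
    [0,0,0,0,0,-0.044,1],
    [0,0,0,0,0,0,1],
    [0,0,0,0,0,0,1],
  ],
)

```text
clock: 33.12
eef_pos: [0.6605, 0.0089, 0.2014]
orientation: [0.998, 0.055, 0.0, 0.0]
force: [-0.1, 0.4, -0.4]
grip_width: 0.639
gripper_force: 0.0
```

```bash
python3 - <<'E'
from plant import eyes
from h import *
for n in("top","scene"):
    c=eyes.camera(n);W=cloud(c);print(n)
    rect(W,.05,.09,(.38,.54,-.17,.15),"nest block")
E
python3 pl.py .4527,.0778,.12,2.1
```

```text
top
nest block px [236. 210.] n 117 c 458.7 -89.5 size 48 24 ang of long 0.1 zmed 0.0685
scene
nest block px [271. 155.] n 112 c 454.5 75.2 size 51 29 ang of long 2.7 zmed 0.0651
nest block px [244. 180.] n 130 c 461.1 -91.1 size 51 28 ang of long 1.0 zmed 0.0657
t 33.225 pos [0.6599 0.0089 0.2003] F [-0.6  0.1 -0.4] w 0.804 gf 0.0 q6 1.43
yaw now 6.35 tiltxy [-0.0014 -0.    ] | first rz 0.0741 then shift mm [-204.6  -76.4   80.3]
```

All four presses registered at the force readings, and the cassettes are still home. Fetching the left cassette.

Emit:
jog_arm(
  targets=[
    [0,0,0.074,0,0,0,1],
    [0,0,0,-0.034,-0.0127,0,1],
    [0,0,0,-0.034,-0.0127,0,1],
    [0,0,0,-0.034,-0.0127,0,1],
    [0,0,0,-0.034,-0.0127,0,1],
    [0,0,0,-0.034,-0.0127,0,1],
    [0,0,0,-0.034,-0.0127,0.02,1],
    [0,0,0,0,0,0.04,1],
    [0,0,0,0,0,0.02,1],
    [0,0,0,0,0,0,1],
    [0,0,0,0,0,0,1],
  ],
)

```text
clock: 34.6
eef_pos: [0.454, 0.0776, 0.1214]
orientation: [1.0, 0.018, -0.0, 0.0]
force: [0.0, -0.4, 0.2]
grip_width: 0.998
gripper_force: 0.0
```

```bash
python3 pl.py .4527,.0778,.0415,2.1
```

```text
t 34.6 pos [0.454  0.0776 0.1214] F [ 0.  -0.4  0.2] w 0.998 gf 0.0 q6 1.64
yaw now 2.1 tiltxy [-0.0002 -0.    ] | first rz 0.0 then shift mm [-1.3 -0.3 79.9]
```

Emit:
jog_arm(
  targets=[
    [0,0,0,-0.001,0,0.025,1],
    [0,0,0,0,0,0.025,1],
    [0,0,0,0,0,0.015,1],
    [0,0,0,0,0,0.01,1],
    [0,0,0,0,0,0.005,1],
    [0,0,0,0,0,0,1],
    [0,0,0,0,0,0,0],
    [0,0,0,0,0,0,0],
    [0,0,0,0,0,0,0],
    [0,0,0,0,0,0,0],
    [0,0,0,0,0,0,0],
    [0,0,0,0,0,0,0],
    [0,0,0,0,0,0,0],
    [0,0,0,0,0,0,0],
    [0,0,0,0,0,0,0],
  ],
  newtons=60,
)

```text
clock: 36.48
eef_pos: [0.453, 0.0777, 0.0414]
orientation: [1.0, 0.018, 0.0, -0.0]
force: [-1.4, 1.3, 7.5]
grip_width: 0.293
gripper_force: 59.1
```

Emit:
jog_arm(
  targets=[
    [0,0,0,0,0,-0.005,0],
    [0,0,0,0,0,-0.01,0],
    [0,0,0,0,0,-0.02,0],
    [0,0,0,0,0,-0.03,0],
    [0,0,0,0,0,-0.04,0],
    [0,0,0,0,0,-0.04,0],
    [0,0,0,0,0,-0.015,0],
    [0,0,0,0,0,0,0],
    [0,0,0,0,0,0,0],
  ],
)

```text
clock: 37.6
eef_pos: [0.4523, 0.0775, 0.2006]
orientation: [1.0, 0.018, -0.0, 0.0]
force: [-0.6, 0.0, -3.8]
grip_width: 0.294
gripper_force: 59.4
```

```bash
python3 pl.py .5085,.348,.1,88.7 .4185,.3501,.1,88.7 .5985,.3459,.1,88.7
```

```text
t 37.6 pos [0.4523 0.0775 0.2006] F [-0.6  0.  -3.8] w 0.294 gf 59.4 q6 1.64
yaw now 2.11 tiltxy [-0.0008 -0.0001] | first rz -1.5113 then shift mm [271.7  50.  100.6]
yaw now 2.11 tiltxy [-0.0008 -0.0001] | first rz -1.5113 then shift mm [271.7 -40.  100.6]
yaw now 2.11 tiltxy [-0.0008 -0.0001] | first rz -1.5113 then shift mm [271.6 140.1 100.6]
```

Emit:
jog_arm(
  targets=[
    [0,0,-0.168,0,0,0,0],
    [0,0,-0.168,0,0,0,0],
    [0,0,-0.168,0,0,0,0],
    [0,0,-0.168,0,0,0,0],
    [0,0,-0.168,0,0,0,0],
    [0,0,-0.168,0,0,0,0],
    [0,0,-0.168,0,0,0,0],
    [0,0,-0.168,0,0,0,0],
    [0,0,-0.167,0,0,0,0],
    [0,0,0,0.034,0.0173,0,0],
    [0,0,0,0.034,0.0173,0,0],
    [0,0,0,0.034,0.0173,0,0],
    [0,0,0,0.034,0.0173,0,0],
    [0,0,0,0.034,0.0173,0,0],
    [0,0,0,0.034,0.0173,0.02,0],
    [0,0,0,0.034,0.0173,0.03,0],
    [0,0,0,0.033,0.0175,0.03,0],
    [0,0,0,0,0,0.03,0],
    [0,0,0,0,0,0,0],
    [0,0,0,0,0,0,0],
  ],
)

```text
clock: 40.1
eef_pos: [0.5976, 0.345, 0.0913]
orientation: [0.715, 0.699, -0.0, -0.0]
force: [0.4, 1.2, -1.9]
grip_width: 0.291
gripper_force: 59.5
```

```bash
python3 - <<'E'
from plant import eyes
from h import *
for n in("top","scene"):
    c=eyes.camera(n);W=cloud(c);print(n)
    rect(W,.06,.082,(.5,.7,.25,.45),"case")
    cv2.imwrite(f"pics/{n}5.png",c["img"])
E
python3 pl.py .5975,.3455,.034,88.7
```

```text
top
case px [118. 173.] n 55 c 582.5 309.5 size 86 43 ang of long -43.3 zmed 0.0739
scene
case px [339. 137.] n 100 c 621.5 329.4 size 117 54 ang of long 56.8 zmed 0.0732
t 40.2 pos [0.5983 0.3452 0.0924] F [ 0.5  0.2 -2.4] w 0.291 gf 59.6 q6 0.5
yaw now 88.66 tiltxy [0.0014 0.0007] | first rz -0.0007 then shift mm [ 0.2 -0.8 58.4]
```

View pics/scene5.png

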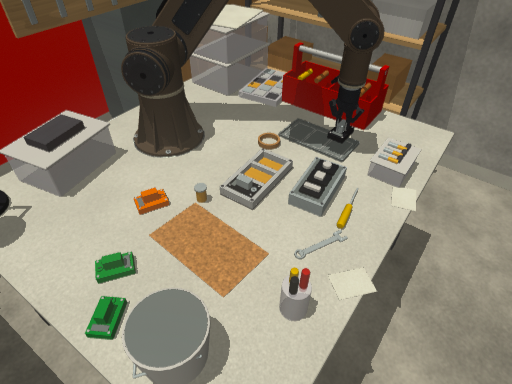

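The scene view shows the cassette held over the far tray outline at about (340,137), and the other still in the nest at (243,185). Lowering and releasing.

Emit:
jog_arm(
  targets=[
    [0,0,0,0,0,0.02,0],
    [0,0,0,0,0,0.02,0],
    [0,0,0,0,0,0.01,0],
    [0,0,0,0,0,0.004,0],
    [0,0,0,0,0,0.003,0],
    [0,0,0,0,0,0,0],
    [0,0,0,0,0,0,0],
  ],
)

```text
clock: 41.08
eef_pos: [0.5979, 0.3455, 0.0346]
orientation: [0.715, 0.699, 0.0, 0.0]
force: [0.6, -0.8, -2.2]
grip_width: 0.295
gripper_force: 59.7
```

```bash
python3 pl.py .5975,.3455,.0335,88.7
```

```text
t 41.075 pos [0.5979 0.3455 0.0346] F [ 0.6 -0.8 -2.2] w 0.295 gf 59.7 q6 0.5
yaw now 88.68 tiltxy [0.0006 0.0003] | first rz -0.0003 then shift mm [ 0.  -0.4  1.1]
```

Emit:
jog_arm(
  targets=[
    [0,0,0,0,0,0.0012,0],
    [0,0,0,0,0,0,0],
    [0,0,0,0,0,0,1],
    [0,0,0,0,0,0,1],
    [0,0,0,0,0,0,1],
    [0,0,0,0,0,0,1],
    [0,0,0,0,0,0,1],
    [0,0,0,0,0,0,1],
    [0,0,0,0,0,-0.02,1],
    [0,0,0,0,0,-0.04,1],
    [0,0,0,0,0,-0.05,1],
    [0,0,0,0,0,-0.055,1],
    [0,0,0,0,0,0,1],
  ],
)

```text
clock: 42.7
eef_pos: [0.6001, 0.3466, 0.2045]
orientation: [0.715, 0.699, 0.004, 0.001]
force: [0.4, -0.5, -0.0]
grip_width: 0.999
gripper_force: 0.0
```

```bash
python3 pl.py .4587,-.0895,.12,2.1
```

```text
t 42.7 pos [0.6001 0.3466 0.2045] F [ 0.4 -0.5 -0. ] w 0.999 gf 0.0 q6 0.5
yaw now 88.68 tiltxy [0.0081 0.0042] | first rz 1.5112 then shift mm [-157.3  430.6   84.5]
```

Emit:
jog_arm(
  targets=[
    [0,0,0.168,0,0,0,1],
    [0,0,0.168,0,0,0,1],
    [0,0,0.168,0,0,0,1],
    [0,0,0.168,0,0,0,1],
    [0,0,0.168,0,0,0,1],
    [0,0,0.168,0,0,0,1],
    [0,0,0.168,0,0,0,1],
    [0,0,0.168,0,0,0,1],
    [0,0,0.167,0,0,0,1],
    [0,0,0,-0.0157,0.043,0,1],
    [0,0,0,-0.0157,0.043,0,1],
    [0,0,0,-0.0157,0.043,0,1],
    [0,0,0,-0.0157,0.043,0,1],
    [0,0,0,-0.0157,0.043,0,1],
    [0,0,0,-0.0157,0.043,0,1],
    [0,0,0,-0.0157,0.043,0,1],
    [0,0,0,-0.0157,0.043,0,1],
    [0,0,0,-0.0157,0.043,0,1],
    [0,0,0,-0.0157,0.043,0,1],
  ],
)

```text
clock: 45.08
eef_pos: [0.4559, -0.0914, 0.1983]
orientation: [1.0, 0.018, 0.0, 0.0]
force: [-0.2, 0.4, -0.7]
grip_width: 0.999
gripper_force: 0.0
```

Emit:
jog_arm(
  targets=[
    [0,0,0,0,0,0.03,1],
    [0,0,0,0,0,0.03,1],
    [0,0,0,0,0,0.02,1],
    [0,0,0,0,0,0,1],
    [0,0,0,0,0,0,1],
  ],
)

```text
clock: 45.7
eef_pos: [0.4569, -0.0902, 0.1187]
orientation: [1.0, 0.018, 0.0, 0.0]
force: [0.4, 0.1, 0.6]
grip_width: 1.0
gripper_force: 0.0
```

```bash
python3 - <<'E'
from plant import eyes
from h import *
for n in("top","scene"):
    c=eyes.camera(n);W=cloud(c);print(n)
    rect(W,.05,.078,(.38,.54,-.17,.15),"nest block")
    rect(W,.05,.075,(.36,.66,.25,.45),"tray block");rect(W,.022,.075,(.36,.66,.25,.45),"tray case")
E
python3 pl.py .4587,-.0895,.041,2.1
```

```text
top
tray block px [108. 169.] n 124 c 598.2 344.5 size 49 27 ang of long 84.8 zmed 0.0601
tray case px [111. 170.] n 524 c 599.5 344.3 size 102 64 ang of long -90.0 zmed 0.0301
scene
nest block px [244. 180.] n 135 c 460.7 -91.1 size 51 28 ang of long 3.8 zmed 0.0653
tray block px [340. 136.] n 62 c 601.1 343.1 size 54 25 ang of long 88.7 zmed 0.0584
tray case px [339. 142.] n 274 c 599.5 342.1 size 104 65 ang of long 89.0 zmed 0.0289
t 45.8 pos [ 0.4572 -0.0903  0.1189] F [-0.2 -0.4  0.4] w 1.002 gf 0.0 q6 1.27
yaw now 2.12 tiltxy [ 0.0015 -0.0004] | first rz 0.0003 then shift mm [ 1.6 -0.7 77.9]
```

First cassette lies flat in its outline, within about 3 mm. Fetching the second from the nest.

Emit:
jog_arm(
  targets=[
    [0,0,0,0.0015,-0.0005,0.025,1],
    [0,0,0,0,0,0.025,1],
    [0,0,0,0,0,0.013,1],
    [0,0,0,0,0,0.01,1],
    [0,0,0,0,0,0.005,1],
    [0,0,0,0,0,0,1],
    [0,0,0,0,0,0,0],
    [0,0,0,0,0,0,0],
    [0,0,0,0,0,0,0],
    [0,0,0,0,0,0,0],
    [0,0,0,0,0,0,0],
    [0,0,0,0,0,0,0],
    [0,0,0,0,0,0,0],
    [0,0,0,0,0,0,0],
    [0,0,0,0,0,0,0],
  ],
  newtons=60,
)

```text
clock: 47.68
eef_pos: [0.4582, -0.0896, 0.0402]
orientation: [1.0, 0.018, 0.0, 0.0]
force: [-0.2, 1.6, 6.9]
grip_width: 0.299
gripper_force: 58.9
```

Emit:
jog_arm(
  targets=[
    [0,0,0,0,0,-0.005,0],
    [0,0,0,0,0,-0.01,0],
    [0,0,0,0,0,-0.02,0],
    [0,0,0,0,0,-0.03,0],
    [0,0,0,0,0,-0.04,0],
    [0,0,0,0,0,-0.04,0],
    [0,0,0,0,0,-0.015,0],
    [0,0,0,0,0,0,0],
    [0,0,0,0,0,0,0],
  ],
)

```text
clock: 48.8
eef_pos: [0.4575, -0.0895, 0.1994]
orientation: [1.0, 0.018, -0.0, -0.0]
force: [-0.8, 0.3, -3.9]
grip_width: 0.293
gripper_force: 59.4
```

```bash
python3 pl.py .508,.347,.1,88.7
```

```text
t 48.8 pos [ 0.4575 -0.0895  0.1994] F [-0.8  0.3 -3.9] w 0.293 gf 59.4 q6 1.28
yaw now 2.11 tiltxy [-0.0009  0.0002] | first rz -1.5114 then shift mm [437.5  40.6  99.4]
```

Emit:
jog_arm(
  targets=[
    [0,0,-0.168,0,0,0,0],
    [0,0,-0.168,0,0,0,0],
    [0,0,-0.168,0,0,0,0],
    [0,0,-0.168,0,0,0,0],
    [0,0,-0.168,0,0,0,0],
    [0,0,-0.168,0,0,0,0],
    [0,0,-0.168,0,0,0,0],
    [0,0,-0.168,0,0,0,0],
    [0,0,-0.167,0,0,0,0],
    [0,0,0,0.0437,0.004,0,0],
    [0,0,0,0.0437,0.004,0,0],
    [0,0,0,0.0437,0.004,0,0],
    [0,0,0,0.0437,0.004,0,0],
    [0,0,0,0.0437,0.004,0,0],
    [0,0,0,0.0437,0.004,0,0],
    [0,0,0,0.0437,0.004,0,0],
    [0,0,0,0.0437,0.004,0,0],
    [0,0,0,0.0437,0.004,0,0],
    [0,0,0,0.0437,0.004,0,0],
  ],
)

```text
clock: 51.18
eef_pos: [0.5075, 0.3475, 0.1983]
orientation: [0.715, 0.699, -0.001, -0.0]
force: [1.1, -0.3, -3.1]
grip_width: 0.292
gripper_force: 59.3
```

Emit:
jog_arm(
  targets=[
    [0,0,0,0,0,0.03,0],
    [0,0,0,0,0,0.04,0],
    [0,0,0,0,0,0.035,0],
    [0,0,0,0,0,0,0],
    [0,0,0,0,0,0,0],
  ],
)

```text
clock: 51.8
eef_pos: [0.5083, 0.3465, 0.0954]
orientation: [0.715, 0.699, -0.0, -0.0]
force: [0.5, 0.6, -2.2]
grip_width: 0.296
gripper_force: 59.6
```

```bash
python3 - <<'E'
from plant import eyes
import cv2
c=eyes.camera("scene");cv2.imwrite("pics/scene6.png",cv2.resize(c["img"][80:240,220:430],None,fx=3,fy=3))
E
python3 pl.py .508,.347,.0322,88.7
```

```text
t 51.85 pos [0.5088 0.3467 0.096 ] F [-0.3 -0.1 -1.6] w 0.295 gf 59.6 q6 0.57
yaw now 88.68 tiltxy [0.0011 0.0007] | first rz -0.0004 then shift mm [ 0.3 -0.8 63.8]
```

View pics/scene6.png

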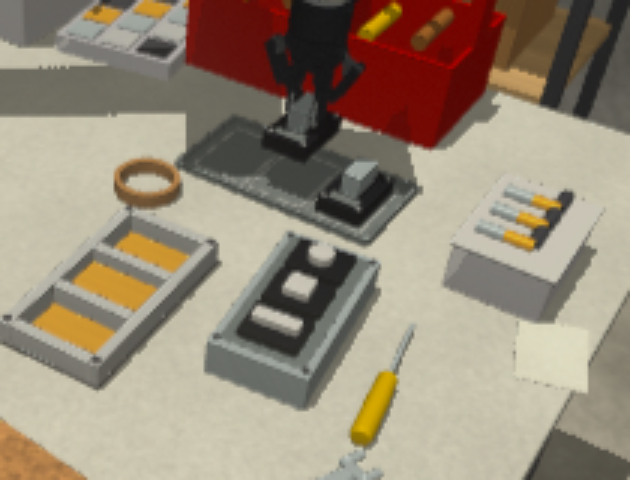

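The crop shows the second cassette held level over the middle outline at crop (300,130), with the first flat in the far one at (355,195). Lowering.

Emit:
jog_arm(
  targets=[
    [0,0,0,0,0,0.02,0],
    [0,0,0,0,0,0.02,0],
    [0,0,0,0,0,0.013,0],
    [0,0,0,0,0,0.005,0],
    [0,0,0,0,0,0.003,0],
    [0,0,0,0,0,0,0],
    [0,0,0,0,0,0,0],
  ],
)

```text
clock: 52.72
eef_pos: [0.5084, 0.3465, 0.0344]
orientation: [0.715, 0.699, 0.0, 0.0]
force: [-0.2, 0.5, -3.1]
grip_width: 0.295
gripper_force: 59.9
```

```bash
python3 pl.py .508,.347,.0322,88.7
```

```text
t 52.725 pos [0.5084 0.3465 0.0344] F [-0.2  0.5 -3.1] w 0.295 gf 59.9 q6 0.57
yaw now 88.68 tiltxy [0.0006 0.0004] | first rz -0.0003 then shift mm [ 0.5 -0.4  2.2]
```

Emit:
jog_arm(
  targets=[
    [0,0,0,0,0,0.001,0],
    [0,0,0,0,0,0.0012,0],
    [0,0,0,0,0,0,0],
    [0,0,0,0,0,0,1],
    [0,0,0,0,0,0,1],
    [0,0,0,0,0,0,1],
    [0,0,0,0,0,0,1],
    [0,0,0,0,0,0,1],
    [0,0,0,0,0,0,1],
    [0,0,0,0,0,-0.02,1],
    [0,0,0,0,0,-0.04,1],
    [0,0,0,0,0,-0.05,1],
    [0,0,0,0,0,-0.055,1],
    [0,0,0,-0.06,0.02,0,1],
    [0,0,0,-0.06,0.02,0,1],
    [0,0,0,-0.06,0.02,0,1],
    [0,0,0,-0.06,0.02,0,1],
    [0,0,0,-0.06,0.02,0,1],
    [0,0,0,0,0,0,1],
    [0,0,0,0,0,0,1],
  ],
)

```text
clock: 55.22
eef_pos: [0.6, 0.0475, 0.1977]
orientation: [0.716, 0.699, 0.0, 0.0]
force: [0.1, 1.1, 0.2]
grip_width: 1.0
gripper_force: 0.0
```

```bash
python3 - <<'E'
from plant import eyes
from h import *
for n in("top","scene"):
    c=eyes.camera(n);W=cloud(c);print(n)
    rect(W,.05,.075,(.36,.66,.25,.45),"tray block");rect(W,.022,.075,(.36,.66,.25,.45),"tray case")
    rect(W,.068,.09,(.58,.72,-.05,.2),"keys")
    cv2.imwrite(f"pics/{n}7.png",c["img"])
E
python3 pl.py
```

```text
top
tray block px [108. 169.] n 123 c 598.8 345.0 size 51 27 ang of long 89.5 zmed 0.0591
tray block px [107. 195.] n 115 c 508.2 346.5 size 49 25 ang of long 90.0 zmed 0.0599
tray case px [108. 170.] n 408 c 599.2 354.2 size 81 64 ang of long 89.7 zmed 0.0312
tray case px [104. 196.] n 351 c 509.3 360.2 size 76 63 ang of long 89.7 zmed 0.0306
keys px [207. 150.] n 88 c 662.1 9.0 size 60 21 ang of long 5.2 zmed 0.0741
scene
tray block px [340. 137.] n 65 c 600.5 343.9 size 52 27 ang of long 85.0 zmed 0.058
tray case px [313. 136.] n 110 c 505.3 321.8 size 60 55 ang of long 88.6 zmed 0.0278
tray case px [338. 142.] n 279 c 599.7 344.1 size 105 65 ang of long 89.8 zmed 0.0289
keys px [327. 164.] n 48 c 647.3 140.6 size 34 28 ang of long -63.3 zmed 0.0724
keys px [320. 174.] n 64 c 654.8 74.3 size 35 31 ang of long -81.3 zmed 0.0726
keys px [312. 186.] n 76 c 661.9 8.1 size 56 20 ang of long 2.4 zmed 0.0724
t 55.325 pos [0.5998 0.0487 0.1973] F [0.5 0.  0.4] w 1.003 gf 0.0 q6 0.05
```

View pics/top7.png

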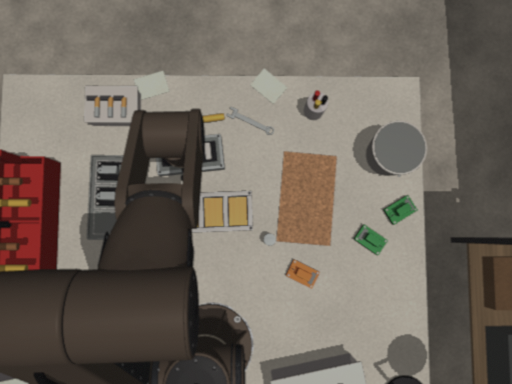

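The top view shows both cassettes in the tray at (108,169) and (107,195), within 3 mm of their outline centres and at the right height. All keys are up, the nest bays in view are empty, and the arm is clear.

```bash
python3 -c "
from plant import bot
print(bot.hand_in())"
```

```text
the job is handed in; nothing more can be done
None
```

The job is handed in, and no verdict came back: both cassettes (only two were present) were pressed home, the keys were pressed round, square, round, long bar, and the cassettes now lie flat in adjacent tray outlines, within about 3 mm of centre.

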